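# Lock a gilt frame to the sloping stand with a T-head toggle

## Task

Take the T-head toggle out of its wooden rack block, put its head lengthwise through the slot in the steel tab on the sloping stand until its collar sits flat on the tab, then give it a quarter turn so that the head locks crosswise behind the slot, and let go. Do not touch the freshly gilded frame beside the slot, and leave the jar, the brush and the timber offcut where they are.

Things in the scene. Friction and masses are not known exactly. Their poses are not given: they have to be found in the camera images.
- toggle_grip (a point): The toggle (loose, about 120 g): a black bar handle 52 long x 14 thick x 36 tall on a steel collar, round shank and T-head. This point is the handle's centre, on the shank's axis. Axes: x along handle and T-head, y across the handle's 14 mm thickness (grasp here), z along the shank from head to handle. A half turn about z looks the same. Starts upright in the rack block and lifts straight out.
- toggle_head (a point): Centre of the toggle's T-head, 34 long (x) x 9 wide (y) x 8 thick plus a narrower 3 mm foot, same axes as toggle_grip and 51 mm below it along its z. Between them along that z: collar, 31 diameter, 6 thick, underside 32 mm below toggle_grip, then 15 mm of shank, 10 diameter, then the head. The foot ends 58 mm below toggle_grip.
- rack: Fixed wooden rack block 100 (x) x 70 (y) x 45 tall, origin at the centre of its underside, with an upright slot 41 (along x) x 15 (along y) through its middle. At the start the toggle's collar sits on its top, the head hanging in the slot with its length along the slot.
- slot (a point): Centre of the slot's mouth, on the upper face of the steel tab on the fixed sloping stand. Axes: z square to the sloping face, outward (28 degrees from vertical), y along the slot's length (level), x up the slope. Slot 41 (y) x 15 (x), right through tab and board, 12 mm in all. Toggle goes in with its x along this y. Locked: seated (handle centre 32 mm out along z), its x along this x, turned either way.
- deck: The sloping plywood board of the fixed stand, 300 wide (y) x 220 up the slope (x), 8 thick; origin at the centre of its upper face, about 95 mm above the table; same axes as the slot, whose mouth is 80 mm to +y and 4 mm out along z (the bare steel tab, 80 (x) x 140 (y), 4 thick, lies on the board). At least 35 mm of free space behind the board at the slot.
- frame_mid (a point): Centre of the upper side of the small gilt picture frame fixed on the sloping board beside the tab, with the axes of the slot. The frame is 152 (x) x 136 (y), 18 thick; its nearest edge is 82 mm from the slot's centre, on the slot's -y side. Must not be touched.
- offcut_mid (a point): Centre of a loose dark timber offcut, 120 x 75 x 48 tall, no slot. Bystander.
- jar_mid (a point): Middle of a loose amber glass jar, 72 diameter, 100 tall (this point 50 mm up), with two thin brushes rising to 195 mm above the table. Bystander.
- brush_mid (a point): Flat wide brush lying on the table (195 long along x, from -110 to +85; up to 50 wide, 14 thick); this point 7 mm above the table. Bystander.
There are look-alikes about, which are no part of the job. There is more than one size of the part that bears toggle_grip; the job needs the middle-sized.

How it is judged (in metres and radians):
On the way:
1. the toggle's head is in the slot lengthwise, with the collar within 8 mm of the tab (z of toggle_grip in the frame of slot between 0.028 and 0.04 m and distance between toggle_grip and slot below 0.045 m and angle between the x axis of toggle_grip and the y axis of slot, either way round below 0.45 rad and angle between the z axis of toggle_grip and the z axis of slot, either way round below 0.25 rad), for 0.05 s.
At the end, for the whole second after the job is handed in: The toggle is in the slot of the sloping tab, collar down on it (within 3.5 mm, shank within about 11 degrees of square), handle and head turned a quarter turn from the slot's length (within 23 degrees), at rest and released (z of toggle_grip in the frame of slot between 0.028 and 0.0355 m and distance between toggle_grip and slot below 0.04 m and angle between the z axis of toggle_grip and the z axis of slot, either way round below 0.2 rad and angle between the x axis of toggle_grip and the x axis of slot, either way round below 0.4 rad and linear speed of toggle below 0.02 m/s and contact force between the fingers and toggle below 0.1 N); the robot touches nothing.
It fails at once if the gilt frame is touched (contact force between frame and anything else above 1 N).
It fails at once if the jar is moved by more than 30 mm (distance of jar_mid from where it was at the start of the episode above 0.03 m).
It fails at once if the brush is moved by more than 30 mm (distance of brush_mid from where it was at the start of the episode above 0.03 m).
It fails at once if the timber offcut is moved by more than 30 mm (distance of offcut_mid from where it was at the start of the episode above 0.03 m).
It also fails if it takes over 51 s, if anything falls off the work surface, if the arm or the gripper's body presses on something with over 40 N, if the wrist force passes 120 N, or if a joint passes its speed limit or range.

## Robot

A 7-joint arm with a two-finger parallel gripper is mounted at the origin on the work surface. World frame = base frame: x ahead of the robot, y to its left, z up, the work surface at z = 0. Lengths are in m, angles in degrees, forces in N, time in s.
With the tool pointing down it reaches from about 0.425 to 0.925 m from the base axis. Payload 6.8 kg.
Tool frame: the origin (TCP) lies between the finger pads; the fingertips stand robot.tcp_to_tips ahead of it and the grasp point (between the pads) lies 8 mm behind it (robot.tcp_to_tips is the distance from the TCP to the fingertips, in m); z points along the fingers, y is the line along which they close (so a half turn about z gives the same grasp; the last joint's range is limited). The gripper opens to 88 mm and grips with 3 to 60 N. Pads are 20 mm wide; open, the fingers measure 115 mm over their backs; the gripper's body (75 mm by 178 mm) begins 61 mm behind the grasp point.
Start: joints at [-72.428, 27.33, 1.283, 89.118, -0.659, 63.558, -4.761], TCP at [0.272, 0.618, 0.199] pointing down, gripper open.
Joint ranges: [-169.35, 169.35], [-19.33, 120.38], [-80.79, 83.38], [13.8, 139.57], [-78.32, 258.32], [9.67, 109.79], [-169.56, 169.56]. Speed limits (degrees/s): [136.94, 136.94, 180, 180, 180, 180, 180].

## Interface

Orientations are given as a 3x3 rotation matrix whose columns are the frame's x, y, z axes.
In Python, from rig import robot gives the robot as it stands.
- The arm moves only by the shell command python3 -m crank 'ROWS' [OPENING] [FORCE]. ROWS is JSON, a list of rows, each an object with "linear": the shift along the tool's x, y, z in m, a list of three; "dr": the turn, a rotation vector about the tool's x, y, z in degrees, a list of three. In form: [{"linear": [dx, dy, dz], "dr": [rx, ry, rz]}, ...]. A call has 1 to 20 rows; each row is the pose to reach, as a shift and turn from the pose commanded when the call began, along the tool's axes at that moment; what a row does not reach only later rows make up. A row lasts 1/10 s, in which the tool goes at most 50 mm and 8.59 degrees, less where a joint would pass 70% of its speed; a pose out of reach is approached as far as the arm can. A call with a gripper value outside its range is refused whole. OPENING is the finger opening in m, from 0 to 0.0878, set as the call begins (- or left out, the last holds). The fingers move at their own pace and stop on an object; FORCE is the grip in N (left out, the last holds). Time passes only in rows, so rows that repeat a pose let the fingers close. It gives the time, the measured TCP pose, the force, the opening and the grip force at its end, in the units of the state.
- robot.get_obs(): the state, without advancing time (a new reading comes with each control period).
- robot.camera(name): name is "side" or "top" or "wrist"; returns the picture (420x560x3 uint8, blue, green, red); there is no depth.
- robot.get_calibration(name): a dict with "fx", "fy", "cx", "cy" (pixels), "R" (3x3) and "t" (3): a world point X has camera coordinates R X + t; the wrist camera has in their place "tool_from_camera" (4x4, takes a point from camera to tool coordinates, whose origin is the TCP and whose axes are the flange's). Camera axes: x right, y down, z forward; pixel columns grow to the right and rows downward; lengths in m; the calibration is good to about 2 mm. A picture is of the moment at which its call begins: read the wrist's pose just before it. get_calibration takes no time and is no camera call.
- robot.finish_job(): hands the job in; it is judged then, once.
Trained networks look in the newest picture that a camera, given by its name, has taken for a name from the list of things; names that differ only in an ending like _2 or _b are one class to them, and where a whole thing is asked for, a point or a joint stands for the part that bears it (a point fixed in the world has none). Each returns a list of dicts, best first, with "conf" (0 to 1); they miss things now and then, are a little off and sometimes report something else, mostly with a low value. They report only what shows in the picture. A call takes as long as a camera call. They do not tell look-alikes from the thing itself.
- robot.recognise(camera, name): "centre" ([column, row] in pixels, amid what is visible of it).
The state is a dict: "clock": time; "qpos": joint angles; "qd": joint speeds; "effort": joint torques, N m; "eef_pos": TCP position; "eef_rot": TCP orientation; "ft_force": force on the tool from outside, world axes, zero at the start; "ft_torque": the same for the moment, N m; "opening": finger opening in m; "grasp_force": force on a finger pad.
Only numpy, scipy, OpenCV 4.12 (cv2) and the standard library are available. Lean on these libraries where they do the work, as an engineer would, in place of code of your own. Each camera call takes 0.05 s, during which the arm holds its last target. There are 200 camera calls.

## Working session

There is one attempt and no reset: what is moved stays moved. The work goes in short steps, Python scripts to look and compute and a shell command to move; the robot and the scene stay as the last step left them, time stands still between calls to the robot, and variables do not carry over. Pictures are saved under pics/ and viewed, at most 10 in all, crops included, and the job is handed in when it is done.

```bash
mkdir -p pics; ls; python3 - <<'E'
from rig import robot
import cv2,numpy as np
print(robot.tcp_to_tips); o=robot.get_obs(); print(o['clock'],o['eef_pos'],np.round(o['eef_rot'],3).tolist(),o['opening'])
for c in ['top','side']:
    im=robot.camera(c); cv2.imwrite(f'pics/{c}0.png',im)
    for n in ['toggle_grip','rack','slot','deck','frame_mid','offcut_mid','jar_mid','brush_mid']:
        print(c,n,[(np.round(d['centre']).tolist(),round(d['conf'],2)) for d in robot.recognise(c,n)])
    print(robot.get_calibration(c))
print(robot.get_calibration('wrist'))
E
```

```text
pics
0.011
0.0 [0.27177488 0.61716078 0.19839908] [[-0.915, 0.403, -0.001], [0.403, 0.915, -0.002], [-0.0, -0.002, -1.0]] 0.08805398282917541
top toggle_grip [([253.0, 173.0], 0.76), ([311.0, 183.0], 0.67), ([313.0, 138.0], 0.57)]
top rack [([302.0, 184.0], 0.7), ([142.0, 221.0], 0.7)]
top slot [([140.0, 217.0], 0.88)]
top deck [([139.0, 221.0], 0.94)]
top frame_mid [([148.0, 188.0], 0.67)]
top offcut_mid [([357.0, 259.0], 0.64), ([139.0, 219.0], 0.42)]
top jar_mid [([387.0, 155.0], 0.92), ([360.0, 260.0], 0.63)]
top brush_mid [([291.0, 264.0], 0.62)]
{'fx': 502.36297734374995, 'fy': 502.36297734374995, 'cx': 279.7928549955491, 'cy': 205.1351439690012, 'R': array([[-0.0224607 , -0.99970273,  0.00948514],
       [-0.99718673,  0.0217235 , -0.07174061],
       [ 0.07151323, -0.0110698 , -0.99737822]]), 't': array([-0.07692624,  0.59301611,  1.25409574])}
side toggle_grip [([313.0, 191.0], 0.98), ([376.0, 230.0], 0.83), ([327.0, 218.0], 0.57)]
side rack [([328.0, 243.0], 0.72)]
side slot [([236.0, 143.0], 0.91)]
side deck [([239.0, 140.0], 0.87), ([327.0, 224.0], 0.24)]
side frame_mid [
[... 210 characters left out ...]
67439, 'cy': 204.336423971339, 'R': array([[ 0.94655041, -0.32234498, -0.01166343],
       [-0.18485803, -0.51248489, -0.83856231],
       [ 0.26432902,  0.79589758, -0.54468084]]), 't': array([-0.57214592,  0.13042468,  0.88897149])}
{'fx': 312.03221606660924, 'fy': 312.03221606660924, 'cx': 280.4536342321872, 'cy': 203.07910898835416, 'tool_from_camera': array([[-7.17171272e-04, -9.55591914e-01, -2.94692349e-01,
         8.25750795e-02],
       [ 9.99999717e-01, -6.17758753e-04, -4.30434657e-04,
         3.15705944e-04],
       [ 2.29271100e-04, -2.94692574e-01,  9.55592086e-01,
        -1.85133961e-01],
       [ 0.00000000e+00,  0.00000000e+00,  0.00000000e+00,
         1.00000000e+00]])}
```

View pics/top0.png

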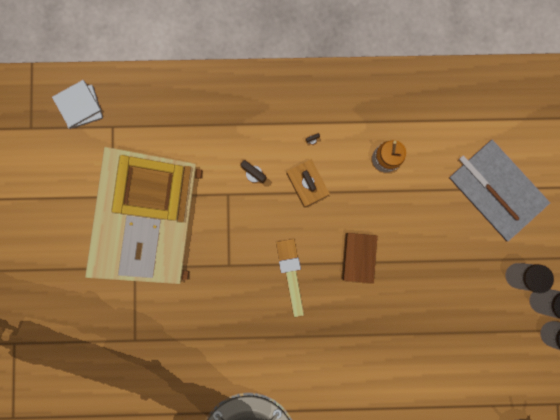

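View pics/side0.png

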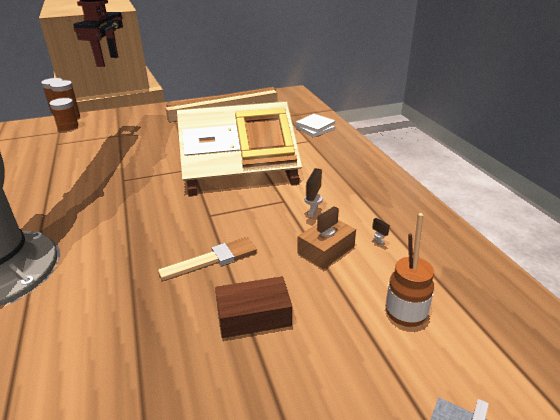

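```bash
cat > h.py <<'E'
from rig import robot
import numpy as np, cv2
from scipy.spatial.transform import Rotation as Ro
def cam(name,obs=None):
    c=robot.get_calibration(name); K=np.array([[c['fx'],0,c['cx']],[0,c['fy'],c['cy']],[0,0,1]])
    if name=='wrist':
        o=obs or robot.get_obs(); T=np.eye(4); T[:3,:3]=o['eef_rot']; T[:3,3]=o['eef_pos']
        M=np.linalg.inv(T@np.array(c['tool_from_camera'])); return K@M[:3]
    return K@np.c_[c['R'],c['t']]
def tri(Ps,uvs):
    A=np.vstack([r for P,(u,v) in zip(Ps,uvs) for r in (u*P[2]-P[0],v*P[2]-P[1])])
    X=np.linalg.svd(A)[2][-1]; X=X[:3]/X[3]
    res=max(np.hypot(*(proj(P,X)-uv)) for P,uv in zip(Ps,uvs)); return X,res
def proj(P,X):
    p=P@np.r_[X,1]; return p[:2]/p[2]
def onplane(P,uv,n,d):  # ray hits n.X=d
    A=np.vstack([uv[0]*P[2]-P[0],uv[1]*P[2]-P[1],np.r_[n,-d]]); return np.linalg.solve(A[:,:3],-A[:,3])
def delta(pos,R):  # goal pose -> shift & rotvec in tool axes
    o=robot.get_obs(); R0=np.array(o['eef_rot'])
    return np.round(R0.T@(np.array(pos)-o['eef_pos']),4), np.round(Ro.from_matrix(R0.T@R).as_rotvec(degrees=True),2)
E
python3 - <<'E'
from h import *
Ps=[cam('top'),cam('side')]
for n,a,b in [('slot',(138,251),(206,138)),('grip',(309,181),(327,218)),('big',(253,171),(314,186)),('small',(313,138),(380,228)),('jar',(391,153),(410,270)),('rackN',(312,206),(300,246)),
 ('far-up',(106,149),(291,103)),('near-up',(87,277),(178,110)),('far-lo',(196,163),(299,165)),('near-lo',(182,283),(187,180)),('offc',(361,258),(254,295)),('brush',(290,265),(222,253))]:
    X,r=tri(Ps,[a,b]); print(n,X.round(3),round(r,1))
E
```

```text
slot [0.485 0.247 0.102] 0.4
grip [ 0.645 -0.162  0.08 ] 0.7
big [ 0.674 -0.026  0.072] 0.6
small [ 0.76  -0.178  0.038] 0.7
jar [ 0.707 -0.362  0.092] 0.1
rackN [ 0.587 -0.171  0.032] 0.1
far-up [0.73  0.307 0.142] 3.9
near-up [0.432 0.35  0.148] 1.2
far-lo [0.697 0.118 0.05 ] 1.1
near-lo [0.408 0.155 0.042] 2.9
offc [ 0.456 -0.288  0.049] 1.8
brush [ 0.44  -0.113  0.01 ] 0.4
```

```bash
python3 - <<'E'
import cv2,numpy as np
a=cv2.imread('pics/side0.png')[160:290,280:440]; b=cv2.imread('pics/top0.png')[120:215,230:345]
cv2.imwrite('pics/crop1.png',np.vstack([cv2.resize(a,(640,300) if 0 else (369,300)),cv2.resize(b,(369,300))]))
E
```

```text
(no output)
```

View pics/crop1.png

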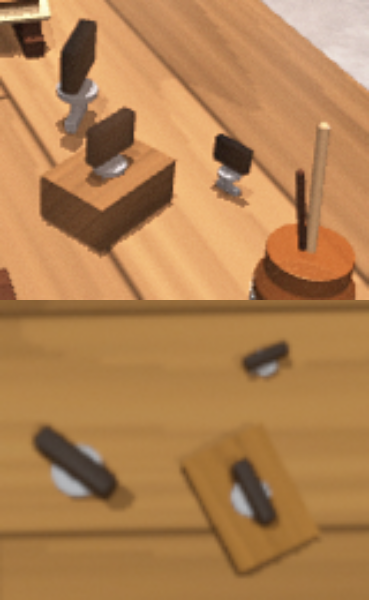

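Candidates in the top view: large toggle (253,172), toggle in the rack block (309,181), small one (313,138). I choose the middle-sized one in the rack; the crop shows it seated in the block, with the larger one on its left and the smaller one on its right.

```bash
python3 - <<'E'
from h import *
R=Ro.from_euler('z',25,degrees=True).as_matrix()@np.diag([1,-1,-1.])
print(delta([.645,-.162,.22],R))
E
```

```text
(array([-0.6556, -0.5633, -0.0207]), array([ -0.  ,  -0.  , 131.23]))
```

```bash
python3 -m crank '[{"linear":[0,0,-0.05],"dr":[0,0,8]},{"linear":[0,0,-0.09],"dr":[0,0,16]},{"linear":[-0.32,-0.28,-0.09],"dr":[0,0,65]},{"linear":[-0.32,-0.28,-0.09],"dr":[0,0,65]},{"linear":[-0.32,-0.28,-0.09],"dr":[0,0,65]},{"linear":[-0.32,-0.28,-0.09],"dr":[0,0,65]},{"linear":[-0.32,-0.28,-0.09],"dr":[0,0,65]},{"linear":[-0.32,-0.28,-0.09],"dr":[0,0,65]},{"linear":[-0.655,-0.563,-0.09],"dr":[0,0,131]},{"linear":[-0.655,-0.563,-0.09],"dr":[0,0,131]},{"linear":[-0.655,-0.563,-0.09],"dr":[0,0,131]},{"linear":[-0.655,-0.563,-0.09],"dr":[0,0,131]},{"linear":[-0.655,-0.563,-0.09],"dr":[0,0,131]},{"linear":[-0.655,-0.563,-0.021],"dr":[0,0,131]},{"linear":[-0.655,-0.563,-0.021],"dr":[0,0,131]},{"linear":[-0.655,-0.563,-0.021],"dr":[0,0,131]},{"linear":[-0.655,-0.563,-0.021],"dr":[0,0,131]},{"linear":[-0.655,-0.563,-0.021],"dr":[0,0,131]},{"linear":[-0.655,-0.563,-0.021],"dr":[0,0,131]},{"linear":[-0.655,-0.563,-0.021],"dr":[0,0,131]}]' 0.06 20
python3 - <<'E'
from h import *
o=robot.get_obs(); print(o['clock'],o['eef_pos'],o['qpos']); cv2.imwrite('pics/w1.png',robot.camera('wrist'))
for n in['toggle_grip','toggle_head','rack']: print(n,robot.recognise('wrist',n))
for h in (.09,.075): print(proj(cam('wrist',o),[.645,-.162,h]))
E
```

```text
clock: 2.9
eef_pos: [0.6446, -0.1667, 0.2192]
eef_rot: [[0.907, 0.422, -0.001], [0.422, -0.907, -0.003], [-0.002, 0.002, -1.0]]
ft_force: [0.2, 0.5, 0.1]
opening: 0.0601
grasp_force: 0.0
2.9 [ 0.64455859 -0.1666843   0.2192159 ] [-18.24518149  29.92680175  40.14796387  91.17661461 -20.36546841
  66.47074724 -38.67140569]
toggle_grip [{'centre': [330.1, 89.6], 'conf': 0.86}, {'centre': [170.5, 99.6], 'conf': 0.64}, {'centre': [277.6, 181.3], 'conf': 0.63}]
toggle_head [{'centre': [276.0, 184.5], 'conf': 0.82}, {'centre': [332.3, 87.4], 'conf': 0.76}, {'centre': [169.4, 102.0], 'conf': 0.55}]
rack [{'centre': [285.0, 165.3], 'conf': 0.59}]
[277.53415491 185.38453047]
[277.6449648  181.99094644]
```

View pics/w1.png

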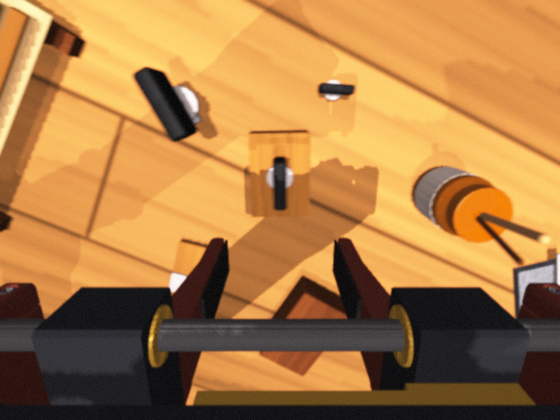

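The rack toggle's handle runs vertically at (280,157)–(280,210), already aligned with the tool's x. The large look-alike is at (165,103) and the small one at (336,89).

```bash
python3 - <<'E'
from h import *
P=cam('wrist'); X=onplane(P,(280,183.5),np.array([0,0,1.]),.09); print(X)
o=robot.get_obs(); print(delta([X[0],X[1],.070],o['eef_rot']))
E
```

```text
[ 0.64762563 -0.15766249  0.09      ]
(array([ 0.0044, -0.0017,  0.1501]), array([0., 0., 0.]))
```

```bash
python3 -m crank '[{"linear":[0.002,0,0.05],"dr":[0,0,0]},{"linear":[0.002,0,0.08],"dr":[0,0,0]},{"linear":[0.002,0,0.08],"dr":[0,0,0]},{"linear":[0.002,0,0.08],"dr":[0,0,0]}]'
python3 - <<'E'
from h import *
o=robot.get_obs(); im=robot.camera('wrist'); print(o['eef_pos'])
P=cam('wrist',o)
for d in robot.recognise('wrist','toggle_grip'): print(d)
for h in (.095,.077): print(proj(P,[.6476,-.1577,h]))
cv2.imwrite('pics/w2.png',im[60:330,150:420])
E
```

```text
clock: 3.5
eef_pos: [0.6468, -0.1591, 0.1414]
eef_rot: [[0.904, 0.428, 0.0], [0.428, -0.904, 0.001], [0.001, -0.0, -1.0]]
ft_force: [1.1, -0.1, 0.9]
opening: 0.0599
grasp_force: 0.0
[ 0.64677072 -0.1590585   0.14140475]
{'centre': [282.9, 209.1], 'conf': 0.91}
{'centre': [355.9, 93.4], 'conf': 0.77}
{'centre': [140.6, 106.7], 'conf': 0.68}
{'centre': [171.1, 278.5], 'conf': 0.57}
[280.88724343 212.67990657]
[280.88536208 205.69519481]
```

View pics/w2.png

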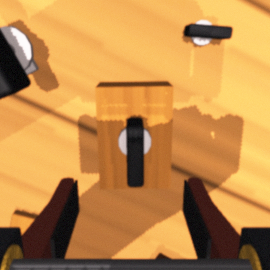

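The handle is centred at about (284,210), straight below the tool and aligned with it, so I descend and grip.

```bash
python3 -m crank '[{"linear":[0.001,0.002,0.04],"dr":[0,0,0]},{"linear":[0.001,0.002,0.06],"dr":[0,0,0]},{"linear":[0.001,0.002,0.071],"dr":[0,0,0]},{"linear":[0.001,0.002,0.071],"dr":[0,0,0]},{"linear":[0.001,0.002,0.071],"dr":[0,0,0]}]' && python3 -m crank '[{"linear":[0,0,0],"dr":[0,0,0]},{"linear":[0,0,0],"dr":[0,0,0]},{"linear":[0,0,0],"dr":[0,0,0]},{"linear":[0,0,0],"dr":[0,0,0]},{"linear":[0,0,0],"dr":[0,0,0]},{"linear":[0,0,0],"dr":[0,0,0]}]' 0 35
```

```text
clock: 4.1
eef_pos: [0.6492, -0.1624, 0.071]
eef_rot: [[0.905, 0.426, 0.002], [0.426, -0.905, -0.001], [0.002, 0.001, -1.0]]
ft_force: [0.4, 0.5, 0.5]
opening: 0.0601
grasp_force: 0.0
clock: 4.7
eef_pos: [0.6481, -0.162, 0.0693]
eef_rot: [[0.905, 0.426, -0.0], [0.426, -0.905, 0.0], [-0.0, -0.0, -1.0]]
ft_force: [-0.7, -0.4, 0.4]
opening: 0.0151
grasp_force: 0.0
```

```bash
python3 -m crank '[{"linear":[0,0,0],"dr":[0,0,0]},{"linear":[0,0,0],"dr":[0,0,0]},{"linear":[0,0,0],"dr":[0,0,0]}]' && python3 -m crank '[{"linear":[0,0,-0.03],"dr":[0,0,0]},{"linear":[0,0,-0.07],"dr":[0,0,0]},{"linear":[0,0,-0.12],"dr":[0,0,0]},{"linear":[0,0,-0.16],"dr":[0,0,0]},{"linear":[0,0,-0.16],"dr":[0,0,0]},{"linear":[0,0,-0.16],"dr":[0,0,0]}]'
python3 - <<'E'
from h import *
# slot geometry from deck corners
P=[cam('top'),cam('side')]
y=-np.array([.99,-.135,0]); y/=np.linalg.norm(y)
z0=np.array([0,0,1.]); xh=np.cross(y,z0); a=np.radians(28)
x=np.cos(a)*xh+np.sin(a)*z0; z=np.cross(x,y); print(x,y,z)
s=np.array([.485,.247,.102])
R=np.c_[-y,x*0,-z]; R[:,1]=np.cross(R[:,2],R[:,0]); print(R)
print(delta(s+.14*z,R))
E
```

```text
clock: 5.0
eef_pos: [0.6481, -0.162, 0.0693]
eef_rot: [[0.905, 0.426, -0.0], [0.426, -0.905, -0.0], [-0.0, -0.0, -1.0]]
ft_force: [0.6, -0.1, -0.4]
opening: 0.013
grasp_force: 35.0
clock: 5.6
eef_pos: [0.6483, -0.1619, 0.2298]
eef_rot: [[0.905, 0.426, 0.001], [0.426, -0.905, 0.0], [0.001, 0.0, -1.0]]
ft_force: [-0.3, -0.1, -1.9]
opening: 0.013
grasp_force: 35.0
[0.11929788 0.87485111 0.46947156] [-0.99083017  0.1351132  -0.        ] [-0.06343181 -0.46516659  0.88294759]
[[ 0.99083017 -0.11929788  0.06343181]
 [-0.1351132  -0.87485111  0.46516659]
 [ 0.         -0.46947156 -0.88294759]]
(array([-0.0091, -0.3844,  0.0041]), array([27.21,  7.99, 32.36]))
```

```bash
python3 -m crank '[{"linear":[0,-0.02,-0.05],"dr":[5,2,6]},{"linear":[-0.02,-0.38,-0.035],"dr":[27.2,8,32.4]},{"linear":[-0.02,-0.38,-0.035],"dr":[27.2,8,32.4]},{"linear":[-0.02,-0.38,-0.035],"dr":[27.2,8,32.4]},{"linear":[-0.02,-0.38,-0.035],"dr":[27.2,8,32.4]},{"linear":[-0.02,-0.38,-0.035],"dr":[27.2,8,32.4]},{"linear":[-0.02,-0.38,-0.035],"dr":[27.2,8,32.4]},{"linear":[-0.02,-0.38,-0.035],"dr":[27.2,8,32.4]},{"linear":[-0.02,-0.38,-0.035],"dr":[27.2,8,32.4]},{"linear":[-0.009,-0.385,-0.01],"dr":[27.2,8,32.4]},{"linear":[-0.009,-0.385,-0.01],"dr":[27.2,8,32.4]},{"linear":[-0.009,-0.385,-0.01],"dr":[27.2,8,32.4]},{"linear":[-0.009,-0.385,-0.01],"dr":[27.2,8,32.4]},{"linear":[-0.009,-0.385,-0.01],"dr":[27.2,8,32.4]}]'
python3 - <<'E'
from h import *
o=robot.get_obs(); print(o['qpos'],o['eef_rot'])
s=np.array([.485,.247,.102])
im=robot.camera('wrist'); cv2.imwrite('pics/w3.png',im)
print(proj(cam('wrist',o),s))
for n in['toggle_head','slot']: print(n,robot.recognise('wrist',n))
im=robot.camera('side'); cv2.imwrite('pics/s3.png',cv2.resize(im[30:210,130:330],(800,720))[:600])
print(robot.recognise('side','slot')); robot.camera('top'); print(robot.recognise('top','slot'))
E
```

```text
clock: 7.0
eef_pos: [0.4765, 0.1815, 0.2398]
eef_rot: [[0.99, -0.122, 0.064], [-0.138, -0.875, 0.465], [-0.001, -0.469, -0.883]]
ft_force: [-0.1, -0.5, -0.9]
opening: 0.0127
grasp_force: 35.0
[-41.57936712   6.14491962  34.77340587 119.96341371 -38.77638273
  53.97072073 -81.9962683 ] [[ 9.90468311e-01 -1.21910121e-01  6.41127678e-02]
 [-1.37739657e-01 -8.74739938e-01  4.64605024e-01]
 [-5.58056029e-04 -4.69007424e-01 -8.83194047e-01]]
[286.64129698 182.71764878]
toggle_head []
slot [{'centre': [293.9, 110.1], 'conf': 0.73}, {'centre': [278.6, 243.6], 'conf': 0.45}]
[{'centre': [236.0, 141.1], 'conf': 0.97}]
[{'centre': [133.7, 206.2], 'conf': 0.88}]
```

View pics/w3.png

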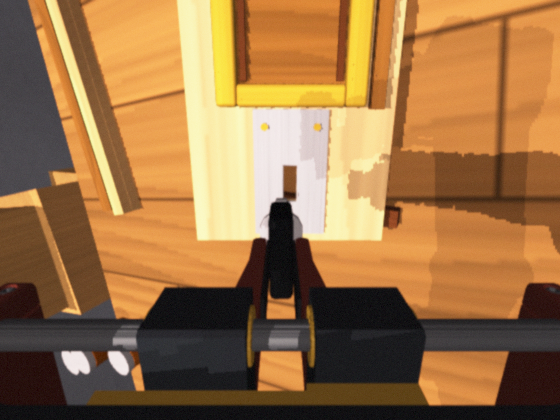

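The slot shows at (283–297, 165–200+), its near end hidden by the held toggle's collar; the tab spans columns 254–328, and the frame's near edge is at row ~105. I back off along tool −x to see the whole slot.

```bash
python3 -m crank '[{"linear":[-0.05,0,0],"dr":[0,0,0]},{"linear":[-0.05,0,0],"dr":[0,0,0]},{"linear":[-0.05,0,0],"dr":[0,0,0]},{"linear":[-0.05,0,0],"dr":[0,0,0]},{"linear":[-0.05,0,0],"dr":[0,0,0]}]'
python3 - <<'E'
from h import *
o=robot.get_obs(); im=robot.camera('wrist'); cv2.imwrite('pics/w4full.png',im)
np.savez('w4.npz',p=o['eef_pos'],R=o['eef_rot'])
print(proj(cam('wrist',o),[.485,.247,.102]))
cv2.imwrite('pics/w4.png',cv2.resize(im[50:210,200:380],(720,640),interpolation=cv2.INTER_CUBIC)[:600])
E
```

```text
clock: 7.85
eef_pos: [0.4276, 0.1891, 0.2398]
eef_rot: [[0.991, -0.121, 0.064], [-0.137, -0.875, 0.465], [-0.0, -0.469, -0.883]]
ft_force: [-0.2, 1.2, -1.4]
opening: 0.0129
grasp_force: 35.0
[287.58702303 137.3842576 ]
```

View pics/w4.png

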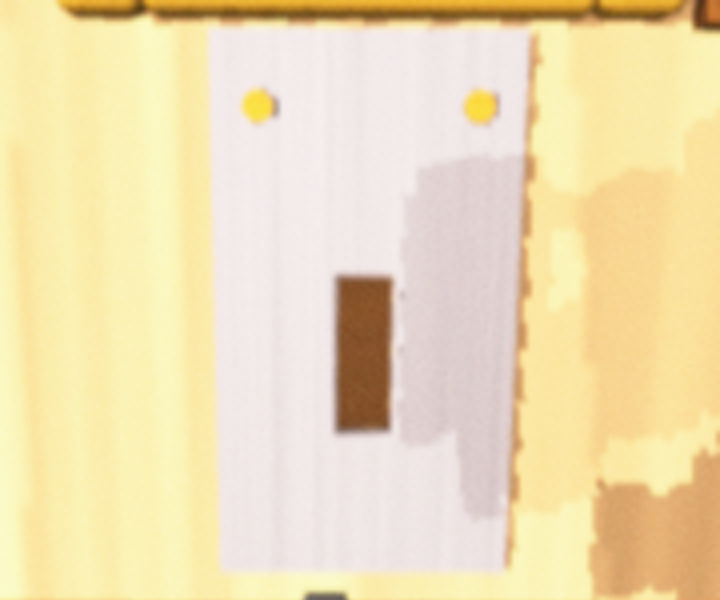

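```bash
python3 - <<'E'
from h import *
from scipy.optimize import least_squares
w=np.load('w4.npz'); P=cam('wrist',{'eef_pos':w['p'],'eef_rot':w['R']}); Pt,Psd=cam('top'),cam('side')
px=[(252.2,57.3),(332.3,58),(326.5,193),(255.3,192.8),(284,119),(298,119),(297.5,158),(283.8,158)]
def fr(v):
    return Ro.from_euler('zx',[v[0],v[1]],degrees=True).as_matrix()@np.array([[0,-1,0],[1,0,0],[0,0,1.]]).copy()
def frame(v): # yaw v0, tilt v1
    a=np.radians(v[0]); y=np.array([-np.cos(a),-np.sin(a),0]); xh=np.cross(y,[0,0,1.]); t=np.radians(v[1])
    x=np.cos(t)*xh+np.sin(t)*np.array([0,0,1.]); return np.c_[x,y,np.cross(x,y)]
def res(v,full=0):
    R=frame(v); s=v[2:5]; c=v[5]
    L=[(.04,c-.07),(-.04,c-.07),(-.04,c+.07),(.04,c+.07),(.0075,-.0205),(-.0075,-.0205),(-.0075,.0205),(.0075,.0205)]
    r=[proj(P,s+R@[a,b,0])-p for (a,b),p in zip(L,px)]
    r+=[(proj(Pt,s)-(138.5,251))*.5,(proj(Psd,s)-(206,138))*.5]
    return np.r_[np.ravel(r),0.3*(v[1]-28)]
f=least_squares(res,[-7.7,28,.485,.247,.102,0]); print(f.x.round(4)); print(f.fun.round(1))
o={'eef_pos':np.zeros(3),'eef_rot':np.eye(3)}; Pw=cam('wrist',o)
for x in(-.026,.026): print(x,proj(Pw,[x,0,-.026]))
np.save('slot.npy',f.x)
im=cv2.imread('pics/w4full.png'); cv2.imwrite('pics/w4h.png',cv2.resize(im[180:310,230:340],(660,780))[:600])
R=frame(f.x); s=f.x[2:5]; G=np.c_[-R[:,1],-R[:,0],-R[:,2]]
print(delta(s+.09*R[:,2],G))
E
```

```text
[-8.06130e+00  2.77058e+01  4.83000e-01  2.45200e-01  9.78000e-02
 -9.70000e-03]
[-0.3  0.2 -0.1 -0.4 -0.6  0.2 -0.3  0.1  0.2  0.   0.4  0.   0.2 -0.1
  0.2 -0.1  0.5  0.3 -0.4  0.9 -0.1]
-0.026 [281.41704869 296.28461223]
0.026 [281.37990609 212.62282865]
(array([0.0473, 0.0103, 0.0648]), array([-0.25,  0.12,  0.17]))
```

View pics/w4h.png

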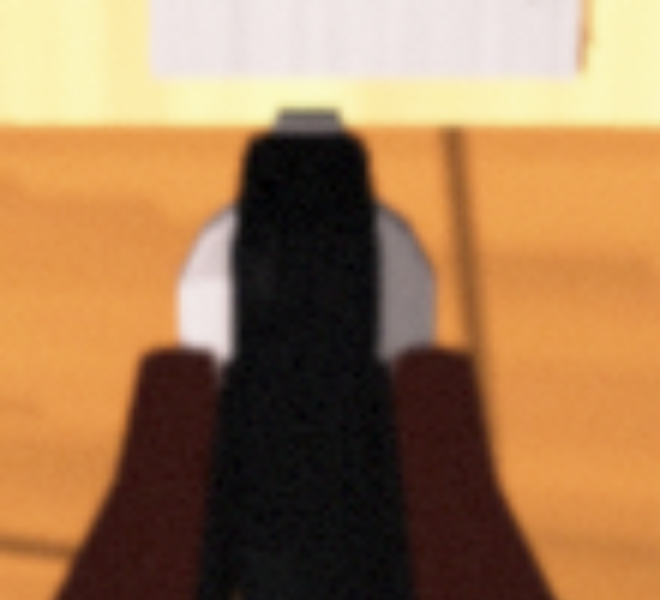

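```bash
python3 - <<'E'
from h import *
Pw=cam('wrist',{'eef_pos':np.zeros(3),'eef_rot':np.eye(3)})
for hc in(-.008,-.011,-.005):
  print(hc,'handle end low/top',proj(Pw,[.026,0,hc+.018]).round(1),proj(Pw,[.026,0,hc-.018]).round(1),'head end',[proj(Pw,[.017,0,hc+k]).round(1) for k in(.047,.055)],'+1mm x',proj(Pw,[.027,0,hc+.018]).round(1))
E
```

```text
-0.008 handle end low/top [281.2 194.5] [281.4 212.6] head end [array([281.2, 195.6]), array([281.1, 192.8])] +1mm x [281.2 193. ]
-0.011 handle end low/top [281.2 195.8] [281.4 214.5] head end [array([281.2, 196.7]), array([281.1, 193.8])] +1mm x [281.2 194.3]
-0.005 handle end low/top [281.2 193.3] [281.4 210.8] head end [array([281.1, 194.5]), array([281.1, 191.7])] +1mm x [281.2 191.8]
```

The held toggle hangs straight (head end at about (281,198), collar centred at column 281) and sits roughly 2 mm toward tool −x. I move to just above the slot with that correction.

```bash
python3 -m crank '[{"linear":[0.03,0.006,0],"dr":[0,0,0]},{"linear":[0.049,0.010,0.02],"dr":[-0.2,0.1,0.2]},{"linear":[0.049,0.010,0.05],"dr":[-0.2,0.1,0.2]},{"linear":[0.049,0.010,0.065],"dr":[-0.2,0.1,0.2]},{"linear":[0.049,0.010,0.065],"dr":[-0.2,0.1,0.2]},{"linear":[0.049,0.010,0.065],"dr":[-0.2,0.1,0.2]}]'
python3 - <<'E'
from h import *
o=robot.get_obs(); im=robot.camera('wrist'); v=np.load('slot.npy')
a=np.radians(v[0]); y=np.array([-np.cos(a),-np.sin(a),0]); xh=np.cross(y,[0,0,1.]); t=np.radians(v[1]); x=np.cos(t)*xh+np.sin(t)*np.array([0,0,1.]); R=np.c_[x,y,np.cross(x,y)]
P=cam('wrist',o); print([proj(P,v[2:5]+R@[p,q,0]).round(1).tolist() for p,q in((.0075,-.0205),(-.0075,-.0205),(-.0075,.0205),(.0075,.0205))])
print('tcp in slot',(R.T@(o['eef_pos']-v[2:5])).round(4))
sd=robot.camera('side')
A=cv2.resize(im[150:270,220:345],(400,384)); B=cv2.resize(sd[80:200,150:275],(400,384))
cv2.imwrite('pics/w5.png',np.hstack([A,B]))
E
```

```text
clock: 8.5
eef_pos: [0.4783, 0.2036, 0.1773]
eef_rot: [[0.99, -0.125, 0.064], [-0.14, -0.876, 0.461], [-0.001, -0.465, -0.885]]
ft_force: [-0.8, -1.0, -1.2]
opening: 0.0128
grasp_force: 35.0
[[272.6, 177.6], [289.3, 177.6], [289.0, 220.4], [273.0, 220.4]]
tcp in slot [-0.0001 -0.0012  0.0898]
```

View pics/w5.png

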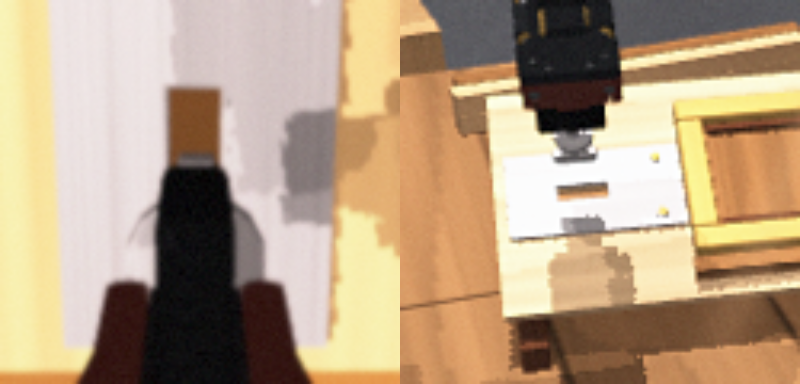

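Wrist view: the slot at columns 272–289, top row 177, matches prediction, with the head centred on it at column 281. Side view: the head sits just above the slot; I check its lengthwise offset there numerically.

```bash
python3 - <<'E'
from h import *
v=np.load('slot.npy')
a=np.radians(v[0]); y=np.array([-np.cos(a),-np.sin(a),0]); xh=np.cross(y,[0,0,1.]); t=np.radians(v[1]); x=np.cos(t)*xh+np.sin(t)*np.array([0,0,1.]); R=np.c_[x,y,np.cross(x,y)]
P=cam('side'); s=v[2:5]
f=lambda q:((proj(P,s+R@q)-[150,80])*3.2).round(1)
print('slot',f([0,0,0]),f([-.0075,-.0205,0]),f([-.0075,.0205,0]))
for yy in(-.004,-.001,0,.004): print(yy,'head ends low edge',f([-.0045,yy-.017,.0428]),f([-.0045,yy+.017,.0428]))
print(robot.get_obs()['eef_pos'])
E
```

```text
slot [176.5 191.5] [203.  196.6] [151.6 201.2]
-0.004 head ends low edge [200.3 159.8] [156.4 163.6]
-0.001 head ends low edge [196.4 160.1] [152.5 163.9]
0 head ends low edge [195.2 160.2] [151.2 164. ]
0.004 head ends low edge [190.  160.7] [146.  164.5]
[0.47868424 0.20359664 0.17823053]
```

```bash
python3 -m crank '[{"linear":[0,0,0.02],"dr":[0,0,0]},{"linear":[0,0,0.035],"dr":[0,0,0]},{"linear":[0,0,0.042],"dr":[0,0,0]},{"linear":[0,0,0.048],"dr":[0,0,0]},{"linear":[0,0,0.052],"dr":[0,0,0]},{"linear":[0,0,0.052],"dr":[0,0,0]}]'
```

```text
clock: 9.2
eef_pos: [0.4812, 0.228, 0.1313]
eef_rot: [[0.99, -0.124, 0.064], [-0.14, -0.876, 0.462], [-0.001, -0.466, -0.885]]
ft_force: [-0.6, -0.2, -1.4]
opening: 0.0129
grasp_force: 35.0
```

```bash
python3 -m crank '[{"linear":[0,0,0.005],"dr":[0,0,0]},{"linear":[0,0,0.009],"dr":[0,0,0]},{"linear":[0,0,0.011],"dr":[0,0,0]},{"linear":[0,0,0.012],"dr":[0,0,0]},{"linear":[0,0,0.012],"dr":[0,0,0]}]'; python3 - <<'E'
from h import *
v=np.load('slot.npy');o=robot.get_obs()
a=np.radians(v[0]); y=np.array([-np.cos(a),-np.sin(a),0]); xh=np.cross(y,[0,0,1.]); t=np.radians(v[1]); x=np.cos(t)*xh+np.sin(t)*np.array([0,0,1.]); R=np.c_[x,y,np.cross(x,y)]
print((R.T@(o['eef_pos']-v[2:5])).round(4), (R.T@np.array(o['eef_rot'])).round(3).tolist(),o['qpos'])
E
```

```text
clock: 9.7
eef_pos: [0.4818, 0.2336, 0.1205]
eef_rot: [[0.99, -0.124, 0.064], [-0.14, -0.876, 0.461], [-0.001, -0.466, -0.885]]
ft_force: [-0.4, 0.4, -2.6]
opening: 0.0131
grasp_force: 35.0
[ 0.0002 -0.0005  0.0255] [[-0.0, -1.0, 0.001], [-1.0, 0.0, 0.001], [-0.001, -0.001, -1.0]] [-40.96328215  19.04193156  29.68216957 125.0182835  -57.21826716
  43.00250409 -66.52952246]
```

```bash
python3 -m crank '[{"linear":[0,0,0.001],"dr":[0,0,0]},{"linear":[0,0,0.002],"dr":[0,0,0]},{"linear":[0,0,0.002],"dr":[0,0,0]}]';  python3 -m crank '[{"linear":[0,0,0.001],"dr":[0,0,0]},{"linear":[0,0,0.0015],"dr":[0,0,0]},{"linear":[0,0,0.0015],"dr":[0,0,0]}]'
```

```text
clock: 10.0
eef_pos: [0.4828, 0.2335, 0.12]
eef_rot: [[0.99, -0.125, 0.066], [-0.141, -0.875, 0.462], [-0.0, -0.467, -0.884]]
ft_force: [-2.9, -7.1, 10.2]
opening: 0.0126
grasp_force: 35.0
clock: 10.3
eef_pos: [0.4837, 0.2334, 0.1198]
eef_rot: [[0.99, -0.126, 0.068], [-0.143, -0.875, 0.463], [0.001, -0.468, -0.884]]
ft_force: [-6.2, -12.2, 22.3]
opening: 0.0133
grasp_force: 35.0
```

Contact at TCP height ~25 mm, so the collar is down on the tab. I ease off to light contact and give the quarter turn.

```bash
python3 -m crank '[{"linear":[0,0,-0.0025],"dr":[0,0,0]},{"linear":[0,0,-0.0025],"dr":[0,0,-6]},{"linear":[0,0,-0.0025],"dr":[0,0,-12]},{"linear":[0,0,-0.0025],"dr":[0,0,-18]},{"linear":[0,0,-0.0025],"dr":[0,0,-24]},{"linear":[0,0,-0.0025],"dr":[0,0,-30]}]'; python3 -c "
from rig import robot;print(robot.get_obs()['qpos'])"
```

```text
clock: 10.9
eef_pos: [0.4826, 0.234, 0.1203]
eef_rot: [[0.918, 0.391, 0.065], [0.32, -0.827, 0.462], [0.235, -0.403, -0.885]]
ft_force: [-0.6, -1.0, 3.8]
opening: 0.0128
grasp_force: 35.0
[-36.66855349  18.41977933  24.38188456 124.74693967 -55.46664353
  41.49151295 -37.99942868]
```

```bash
python3 -m crank '[{"linear":[0,0,0],"dr":[0,0,-6]},{"linear":[0,0,0],"dr":[0,0,-12]},{"linear":[0,0,0],"dr":[0,0,-18]},{"linear":[0,0,0],"dr":[0,0,-24]},{"linear":[0,0,0],"dr":[0,0,-30]},{"linear":[0,0,0],"dr":[0,0,-36]},{"linear":[0,0,0],"dr":[0,0,-42]},{"linear":[0,0,0],"dr":[0,0,-48]},{"linear":[0,0,0],"dr":[0,0,-54]},{"linear":[0,0,0],"dr":[0,0,-60]},{"linear":[0,0,0],"dr":[0,0,-60]},{"linear":[0,0,0],"dr":[0,0,-60]}]'; python3 - <<'E'
from h import *
v=np.load('slot.npy');o=robot.get_obs()
a=np.radians(v[0]); y=np.array([-np.cos(a),-np.sin(a),0]); xh=np.cross(y,[0,0,1.]); t=np.radians(v[1]); x=np.cos(t)*xh+np.sin(t)*np.array([0,0,1.]); R=np.c_[x,y,np.cross(x,y)]
print((R.T@(o['eef_pos']-v[2:5])).round(4), (R.T@np.array(o['eef_rot'])).round(3).tolist(),o['qpos'])
E
```

```text
clock: 12.1
eef_pos: [0.4826, 0.2338, 0.1202]
eef_rot: [[0.127, 0.99, 0.065], [0.875, -0.143, 0.462], [0.466, -0.002, -0.885]]
ft_force: [-0.9, -2.3, 4.3]
opening: 0.0133
grasp_force: 35.0
[ 0.0004 -0.0012  0.025 ] [[1.0, -0.003, 0.001], [-0.003, -1.0, 0.0], [0.001, -0.0, -1.0]] [-28.03336662  17.5948079   14.00084234 124.22747261 -51.61412111
  39.03316909  17.95735348]
```

```bash
python3 -m crank '[{"linear":[0,0,0],"dr":[0,0,0]},{"linear":[0,0,0],"dr":[0,0,0]},{"linear":[0,0,0],"dr":[0,0,0]},{"linear":[0,0,0],"dr":[0,0,0]},{"linear":[0,0,0],"dr":[0,0,0]},{"linear":[0,0,0],"dr":[0,0,0]}]' 0.05; python3 -m crank '[{"linear":[0,0,-0.02],"dr":[0,0,0]},{"linear":[0,0,-0.05],"dr":[0,0,0]},{"linear":[0,0,-0.09],"dr":[0,0,0]},{"linear":[0,0,-0.12],"dr":[0,0,0]},{"linear":[0,0,-0.12],"dr":[0,0,0]},{"linear":[0,0,-0.12],"dr":[0,0,0]}]'
python3 - <<'E'
from h import *
v=np.load('slot.npy');o=robot.get_obs()
a=np.radians(v[0]); y=np.array([-np.cos(a),-np.sin(a),0]); xh=np.cross(y,[0,0,1.]); t=np.radians(v[1]); x=np.cos(t)*xh+np.sin(t)*np.array([0,0,1.]); R=np.c_[x,y,np.cross(x,y)]
P=cam('wrist',o); im=robot.camera('wrist'); sd=robot.camera('side')
q=lambda h:proj(P,v[2:5]+R@[0,0,h]).round(1)
print('slot,grip px',q(0),q(.032),proj(cam('side'),v[2:5]+R@[0,0,.032]))
c=q(.03).astype(int)
A=cv2.resize(im[c[1]-75:c[1]+75,c[0]-75:c[0]+75],(400,400)); B=cv2.resize(sd[80:200,150:270],(400,400))
cv2.imwrite('pics/end.png',np.hstack([A,B]))
E
```

```text
clock: 12.7
eef_pos: [0.4819, 0.2341, 0.1197]
eef_rot: [[0.124, 0.99, 0.064], [0.876, -0.14, 0.461], [0.466, -0.001, -0.885]]
ft_force: [-0.7, -0.2, 0.1]
opening: 0.0503
grasp_force: 0.0
clock: 13.3
eef_pos: [0.4744, 0.1788, 0.2263]
eef_rot: [[0.124, 0.99, 0.065], [0.876, -0.14, 0.462], [0.467, -0.0, -0.884]]
ft_force: [-0.6, -0.0, -0.1]
opening: 0.0496
grasp_force: 0.0
slot,grip px [280.9 186. ] [280.9 193.9] [204.28106453 131.99006424]
```

View pics/end.png

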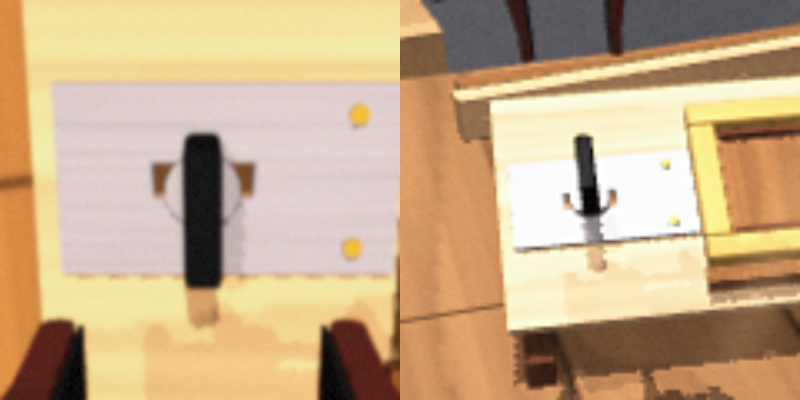

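The handle stands crosswise over the slot with the collar flat on the tab (slot ends visible on both sides at crop (160,178) and (246,178)), and the gripper is well clear. I hand in.

```bash
python3 -c "
from rig import robot;print(robot.finish_job())"
```

```text
the job is handed in; nothing more can be done
None
```

The middle-sized toggle is seated in the tab's slot, locked with a quarter turn and released; the gripper is clear, and the job was handed in at about 13 s, though the hand-in returned no verdict.

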